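# Fish the bolt spacer out of the door keep with sprung tongs

## Robot

A 7-joint arm with a two-finger parallel gripper is mounted at the origin on the work surface. World frame = base frame: x ahead of the robot, y to its left, z up, the work surface at z = 0. Lengths are in m, angles in rad, forces in N, time in s.
With the tool pointing down it reaches from about 0.4 to 0.9 m from the base axis. Payload 5.5 kg.
Tool frame: the origin (TCP) lies midway between the tips of the shut fingers; the grasp point (between the pads) lies 19 mm behind it (grasp_offset is the distance from the TCP to the grasp point, in m); z points along the fingers, y is the direction in which the jaws open and shut (so a half turn about z gives the same grasp; the last joint's range is limited). The gripper opens to 85 mm and grips with 20 to 120 N. Pads are 22 mm wide; open, the fingers measure 114 mm over their backs; the gripper's body (76 mm by 85 mm) begins 54 mm behind the grasp point. The pads swing forward as they close: fully open they stand 13 mm farther back than shut.
Start: joints at [-1.024, 0.501, -0.427, 1.55, 0.221, 1.138, -0.21], TCP at [0.182, 0.624, 0.231] pointing down, gripper open.
Joint ranges: [-2.88, 2.88], [-0.31, 2.03], [-1.54, 1.56], [0.2, 2.42], [-1.41, 4.55], [0.19, 2.02], [-2.57, 2.57]. Speed limits (rad/s): [2.57, 2.57, 3.14, 3.14, 3.14, 3.14, 3.14].

## Interface

Orientations are given as a rotation vector (axis times angle).
In Python, from cell import * gives the robot as it stands. The module is installed in compiled form; this text tells all that it offers.
- The arm moves only by the tool drive_tool, never from a script. Its argument "motion" is a list of rows, each a list of 4 numbers: the shift along the tool's x, y, z in m, then the turn about the tool's z in degrees. In form: [[dx, dy, dz, turn], ...]. A call has 1 to 10 rows; each row is the pose to reach, as a shift and turn from the pose measured when the call began, along the tool's axes at that moment; what a row does not reach only later rows make up. A row lasts 1/8 s, in which the tool goes at most 62.5 mm and 10.7 degrees, less where a joint would pass 70% of its speed; a pose out of reach is approached as far as the arm can. A call with a gripper value outside its range is refused whole. "gripper" is the closure, from 0 (fully open) to 1 (shut), set as the call begins (left out, the last holds). The fingers move at their own pace and stop on an object; "newtons" is the grip in N (left out, the last holds). Time passes only in rows, so rows that repeat a pose let the fingers close. It gives the time, the measured TCP pose, the force and the opening at its end, in the units of the state.
- get_obs(): the state, without advancing time (a new reading comes with each control period).
- grab_frame(name): name is "scene" or "top" or "wrist"; returns a dict with "img" (400x640x3 uint8, red, green, blue), "intrinsics" (3x3 intrinsics, pixels), "xyz" and "orientation" of the camera in the world; the wrist camera has in their place "T_tool_cam" (4x4, takes a point from camera to tool coordinates, whose origin is the TCP and whose axes are the flange's). Camera axes: x right, y up, looking along -z (the intrinsics and any distortion apply to the point x, -y, -z); pixel columns grow to the right and rows downward; lengths in m; the calibration is good to about 2 mm. A picture is of the moment at which its call begins: read the wrist's pose just before it. There is no depth.
- hand_in(): hands the job in, once; it reports no verdict.
The state is a dict: "time_s": time; "qpos": joint angles; "joint_velocities": joint speeds; "effort": joint torques, N m; "ee_pos": TCP position; "tool_rot": TCP orientation; "ft_force": force on the tool from outside, world axes, zero at the start; "ft_torque": the same for the moment, N m; "opening": finger opening in m.
Only numpy, scipy, OpenCV 4.12 (cv2) and the standard library are available. Lean on these libraries where they do the work, as an engineer would, in place of code of your own. Each camera call takes 0.05 s, during which the arm holds its last target. There are 200 camera calls.

## Task

A small brass spacer has dropped to the bottom of the deep narrow pocket in the door-bolt keep. Take the sprung tongs from their stand, feel them into the pocket without forcing them, squeeze the spacer gently between the blades, draw it out and set it down (not dropped) in the shallow grey tray. Then hang the tongs back in their stand, and do not touch the spacer with the gripper or disturb the other things on the bench.

Things in the scene. Friction and masses are not known exactly. Their poses are not given: they have to be found in the camera images.
- board: Wooden backing board, 100 (x) x 120 (y) x 10 mm, fixed to the bench; origin at the centre of its underside, z up. It carries the keep, a grey steel block 60 (x) x 68 (y) mm whose top is 62 mm above the bench, square to the board and centred on it along y. Along x its slotted screws let it sit anywhere up to 6.5 mm either side of the board's middle: not measured, find it by feel or sight.
- keep_mid (a point): Point on the board's middle line at the height of the keep's top (NOT the pocket's middle, see board). The keep's pocket is 22 mm wide (x), 31 mm long (y), 50 mm deep, in the middle of the keep's top, with a sharp mouth and a flat floor 12 mm above the bench. Keep and board stay put. Pressing the tongs on them with more than 25 N spoils the job.
- sleeve: The spacer: a small rectangular brass sleeve with a hole through it, 7 (x) x 9 (y) x 10 (z) mm, 10 g; origin at the centre of its underside. It stands upright on the pocket's floor, within 0.3 mm of the board's (not the pocket's) middle, its axes nearly those of the board (or as moved). It is thin-walled: more than 45 N of squeeze from the blades crushes it.
- tongs: Sprung parallel tongs, 136 mm tall, about 100 g, upright, blades down: one half at +y (this body), a like half at -y (tongs_jaw), closing along y. Origin midway between the blade tips when open, at tip level; z up. Blades 20 mm wide (x), 3.5 mm thick, z = 0 to 70 mm; inner faces 20 mm, outer faces 27 mm apart when open. They spring open by themselves when let go.
- tongs_grip (a point): Middle of the tongs' black grips (when open), 103 mm above the blade tips; axes as tongs. Grips: z = 75 to 130 mm above the tips, 24 mm wide (x), flat outer faces 48 mm apart when open. Below them finger guards, z = 70 to 75 mm, reach out to y = +-36 mm. A squeeze closes the blades as much as the grips: the spring opposes with 7.5 N plus 0.25 N per mm, the rest bears on the part; travel 14 mm.
- tongs_jaw: The -y half of the tongs, sliding on the other; its frame coincides with that of tongs when open and moves along +y of tongs as they are squeezed. The middle between the blades lies midway between the origins of tongs and tongs_jaw.
- stand: Plywood block stand for the tongs, 64 (x) x 90 (y) x 78 mm, fixed; origin at the centre of its underside. A slot 27 (x) x 36 mm (y) goes down from its top to 6 mm above the bench. The tongs hang in it with their guards resting on its top, axes parallel (a half turn is as good), tips 8 mm above the bench.
- tray: Shallow grey plastic tray, 100 (x) x 120 (y) x 18 mm, walls and floor 4 mm, fixed; origin at the centre of its underside. The spacer goes anywhere on its floor.
- dipper: Bystander: red plastic dipper, round cup 88 mm across and 60 mm high, with a handle 130 mm long to +y; origin under the cup.
- jar: Bystander: glass jar with a twist cap, 72 mm across, 130 mm high; origin under it.
- brush: Bystander: hand brush, 45 x 150 (y) x 38 mm, bristles down; origin under it.
- mug: Bystander: white mug, 76 mm across, 80 mm high; origin under it.
- driver: Bystander: screwdriver lying on the bench.
- padlock: Bystander: brass padlock lying flat, 45 x 42 x 20 mm, shackle to +x.

How it is judged:
On the way, in this order (a step that is already met when the one before it is completed fails the run):
1. the spacer is gripped between the blades at the bottom of the pocket (contact force between tongs_jaw and sleeve above 2 N and z of sleeve in the frame of board below 0.03 m and horizontal distance between sleeve and board below 0.02 m), for 0.2 s.
2. the tongs hold the spacer clear above the keep (contact force between tongs_jaw and sleeve above 1 N and height (world z) of sleeve above 0.065 m), for 0.1 s.
3. the spacer lies in the tray, let go by the tongs (x of sleeve in the frame of tray between -0.05 and 0.05 m and y of sleeve in the frame of tray between -0.06 and 0.06 m and z of sleeve in the frame of tray below 0.016 m and contact force between tongs_jaw and sleeve below 0.05 N and linear speed of sleeve below 0.03 m/s), for 0.1 s.
At the end, for the whole second after the job is handed in: The spacer rests on the tray's floor, and the tongs hang upright (within 0.08 rad) in the stand's slot with their guards down on its top (within 3.5 mm), both let go and at rest (x of sleeve in the frame of tray between -0.05 and 0.05 m and y of sleeve in the frame of tray between -0.06 and 0.06 m and z of sleeve in the frame of tray below 0.016 m and linear speed of each of sleeve, tongs below 0.02 m/s and z of tongs in the frame of stand below 0.0115 m and horizontal distance between tongs and stand below 0.01 m and angle between tongs's own z axis and vertical below 0.08 rad); the robot touches nothing.
It fails at once if the tongs press on the keep or its board with more than 25 N (contact force between tongs and board above 25 N).
It fails at once if the spacer is squeezed with more than 45 N (contact force between tongs_jaw and sleeve above 45 N).
It fails at once if the gripper touches the spacer (contact force between any of the fingers, the arm and sleeve above 0.2 N).
It fails at once if the spacer is let go outside the keep more than about 25 mm above the bench (contact force between each of tongs, tongs_jaw and sleeve below 0.01 N and height (world z) of sleeve above 0.025 m and horizontal distance between sleeve and board above 0.05 m).
It fails at once if a bystander is shifted by more than 30 mm (distance of any of dipper, jar, brush, mug, driver, padlock from where it was at the start of the episode above 0.03 m).
It also fails if it takes over 70 s, if anything falls off the work surface, if the arm or the gripper's body presses on something with over 40 N, if the wrist force passes 120 N, or if a joint passes its speed limit or range.

## Working session

There is one attempt and no reset: what is moved stays moved. The work goes in short steps, Python scripts to look and compute and a tool call to move; the robot and the scene stay as the last step left them, time stands still between calls to the robot, and variables do not carry over. Pictures are saved under pics/ and viewed, about 8 in all and at most 12, crops included, and the job is handed in when it is done.

Besides the shell and the picture viewer there is one more tool, called after "Call:" in YAML: its name, and indented under it one key for each argument. drive_tool: Moves the arm, as the interface text tells. Its arguments: {"type":"object","properties":{"motion":{"type":"array"},"gripper":{"type":"number"},"newtons":{"type":"number"}},"required":["motion"]}

```bash
mkdir -p pics
python3 - <<'E'
from cell import *
import cv2,numpy as np
print(get_obs())
for n in("scene","top"):
    f=grab_frame(n);cv2.imwrite(f"pics/{n}0.png",f["img"][:,:,::-1]);print(n,f["intrinsics"],f["xyz"],f["orientation"],[k for k in f])
f=grab_frame("wrist");print(f["intrinsics"],f["T_tool_cam"])
E
```

```text
{'time_s': 0.0, 'qpos': array([-1.02380888,  0.50186617, -0.42677239,  1.55144105,  0.22081339,
        1.13829338, -0.21028061]), 'joint_velocities': array([ 2.49994772e-05, -1.09839949e-03,  6.18851973e-04,  1.28861280e-04,
       -8.17124081e-04, -6.73554589e-04, -2.37473131e-04]), 'effort': array([-2.50235062e-04, -5.69505250e+01, -5.81624463e+00, -2.80941671e+01,
        1.07241134e-02,  1.17167734e-02, -1.62447685e-05]), 'ee_pos': array([0.18186035, 0.62332417, 0.23024992]), 'tool_rot': array([-4.44135605e-01, -3.10970726e+00,  3.01945487e-03]), 'ft_force': array([-0.46704719, -0.04486609, -0.12002451]), 'ft_torque': array([-0.02326962, -0.01208155, -0.03960025]), 'opening': 0.08515155167769067}
scene [[430.09518418   0.         319.80385598]
 [  0.         430.09518418 202.47852464]
 [  0.           0.           1.        ]] [ 0.99064001 -0.40061802  1.00230347] [0.5526924  0.22227703 0.79594432] ['img', 'intrinsics', 'xyz', 'orientation']
top [[376.80324141   0.         314.52597776]
 [  0.         376.80324141 197.96087241]
 [  0.           0.           1.        ]] [ 0.47861379 -0.00770161  0.99781538] [ 0.08289425 -0.04338249 -1.58492801] ['img', 'intrinsics', 'xyz', 'orientation']
[[353.586145     0.         315.60797664]
 [  0.         353.586145   191.728274  ]
 [  0.           0.           1.        ]] [[-4.89296972e-04  9.60319404e-01  2.78902138e-01  7.23595200e-02]
 [ 9.99998166e-01  9.86267265e-04 -1.64156331e-03 -4.46413269e-04]
 [-1.85149715e-03  2.78900823e-01 -9.60318126e-01 -1.42045325e-01]
 [ 0.00000000e+00  0.00000000e+00  0.00000000e+00  1.00000000e+00]]
```

View pics/top0.png

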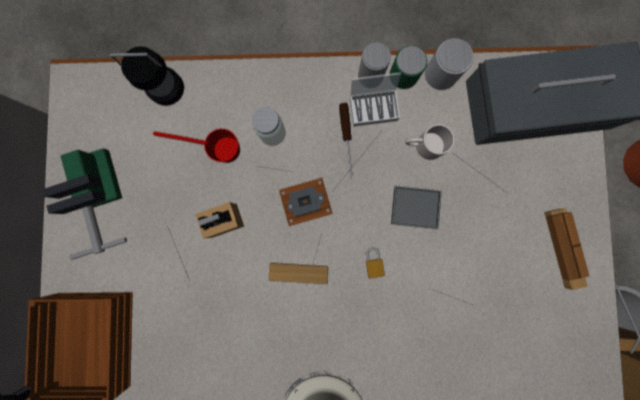

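View pics/scene0.png

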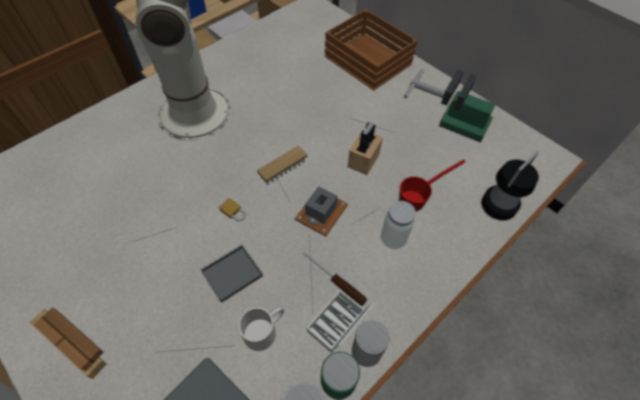

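The top view shows the stand at about (218,220), the board and keep at (306,202), the tray at (415,207), the jar at (267,124), the dipper at (222,146), the padlock at (375,268) and the brush at (298,273). I'll check the projection conventions and locate each of them.

```bash
cat > h.py <<'E'
from cell import *
import cv2,numpy as np
from scipy.spatial.transform import Rotation as R
F=np.diag([1.,-1,-1])
def cam(n):
    if n=="wrist":
        o=get_obs();f=grab_frame(n);T=np.eye(4);T[:3,:3]=R.from_rotvec(o["tool_rot"]).as_matrix();T[:3,3]=o["ee_pos"]
        T=T@np.array(f["T_tool_cam"]);return f["img"],np.array(f["intrinsics"]),T[:3,:3],T[:3,3]
    f=grab_frame(n);return f["img"],np.array(f["intrinsics"]),R.from_rotvec(f["orientation"]).as_matrix(),np.array(f["xyz"])
def ray(c,uv,z):
    _,K,Rm,t=c;d=Rm@F@np.linalg.inv(K)@np.array([uv[0],uv[1],1.]);return t+d*(z-t[2])/d[2]
def proj(c,p):
    _,K,Rm,t=c;q=K@F@Rm.T@(np.array(p)-t);return q[:2]/q[2]
def tool(p):
    "world point -> tool-frame shift"
    o=get_obs();return R.from_rotvec(o["tool_rot"]).as_matrix().T@(np.array(p)-o["ee_pos"])
E
python3 - <<'E'
from h import *
for n in("top","scene"):
    c=cam(n);print(n,proj(c,[0,0,0]),proj(c,[.18,.62,.23]))
    if n=="top":
        hsv=cv2.cvtColor(c[0],cv2.COLOR_RGB2HSV)
        for k,(u,v),z in [("stand",(218,220),.078),("keep",(306,202),.062),("tray",(415,207),.018),("jar",(267,124),.13),("dip",(222,146),.06),("padl",(375,268),.02),("brush",(298,273),.038)]:
            print(k,ray(c,(u,v),z).round(3),hsv[v,u])
        np.save("top.npy",c[0])
img=np.load("top.npy")
big=cv2.resize(img[160:300,180:460],None,fx=2.85,fy=2.85,interpolation=cv2.INTER_CUBIC)
cv2.imwrite("pics/topcrop.png",big[:,:,::-1])
o=get_obs();print(R.from_rotvec(o["tool_rot"]).as_matrix().round(3))
E
```

```text
top [324.25408684 417.45585903] [ 13.92130823 381.82279681]
stand [0.502 0.253 0.078] [105  46  22]
keep [0.544 0.037 0.062] [ 19 120  66]
tray [ 0.53  -0.243  0.018] [105  12  85]
jar [0.725 0.123 0.13 ] [120  11 136]
dip [0.691 0.249 0.06 ] [  1 233 150]
padl [ 0.375 -0.136  0.02 ] [ 19 193 123]
brush [0.367 0.06  0.038] [ 17 135 123]
scene [194.15634117 112.74926237] [375.42706372  -5.48389651]
[[-0.96   0.28  -0.   ]
 [ 0.28   0.96  -0.001]
 [ 0.    -0.001 -1.   ]]
```

View pics/topcrop.png

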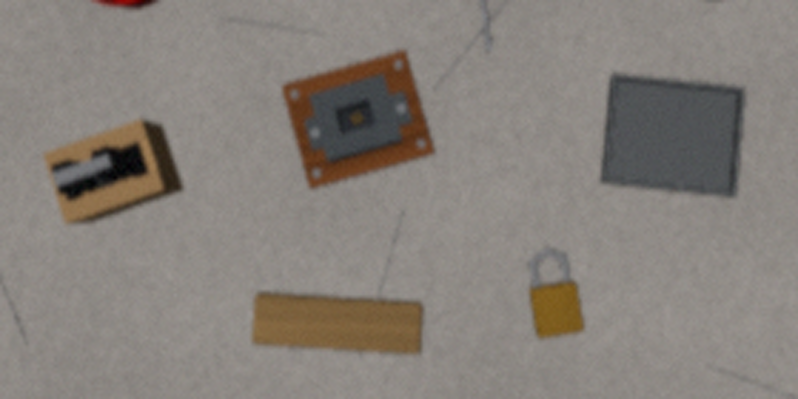

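The crop shows the stand's top corners near (44,153), (145,120), (165,197) and (70,222). The board corners are (283,85), (404,52), (434,152) and (312,187), and the tray rim runs (611,75), (743,88), (736,195), (601,182). The spacer shows at about (357,119).

Run:
```python
from h import *
c=cam("top")
def f(n,P,z):
    W=np.array([ray(c,((u+.5)/2.85-.5+180,(v+.5)/2.85-.5+160),z) for u,v in P])
    a=W[0]-W[1];b=W[3]-W[2];d=(a+b)/2
    print(n,W.mean(0).round(4),"yaw(y-axis)",np.degrees(np.arctan2(-d[0],d[1])).round(2),[np.linalg.norm(W[i]-W[i-1]).round(3) for i in range(4)]);return W
f("board",[(283,85),(404,52),(434,152),(312,187)],.01)
S=f("stand",[(44,153),(145,120),(165,197),(70,222)],.078)
f("tray",[(611,75),(743,88),(736,195),(601,182)],.018)
p=S.mean(0);o=get_obs();print("tool shift to stand",tool([p[0],p[1],.33]).round(3))
```

```text
board [0.5497 0.0408 0.01  ] yaw(y-axis) 14.75 [np.float64(0.098), np.float64(0.116), np.float64(0.097), np.float64(0.117)]
stand [0.5015 0.2554 0.078 ] yaw(y-axis) 15.62 [np.float64(0.064), np.float64(0.092), np.float64(0.069), np.float64(0.084)]
tray [ 0.53  -0.245  0.018] yaw(y-axis) -6.51 [np.float64(0.098), np.float64(0.12), np.float64(0.097), np.float64(0.122)]
tool shift to stand [-0.41  -0.264 -0.099]
```

Call:
drive_tool:
  motion:
    - [-0.04, -0.026, -0.02, -4]
    - [-0.09, -0.058, -0.02, -8]
    - [-0.14, -0.09, -0.02, -12]
    - [-0.19, -0.122, -0.02, -16]
    - [-0.24, -0.155, -0.02, -20]
    - [-0.29, -0.187, -0.02, -24]
    - [-0.34, -0.219, -0.02, -28]
    - [-0.39, -0.251, -0.02, -31.5]
    - [-0.41, -0.264, -0.02, -31.5]
    - [-0.41, -0.264, -0.02, -31.5]
  gripper: 0
  newtons: 20

```text
time_s: 1.55
ee_pos: [0.5031, 0.2531, 0.2509]
tool_rot: [0.409, -3.115, 0.002]
ft_force: [0.3, 0.0, -0.1]
opening: 0.0852
```

Run:
```python
from h import *
c=cam("wrist");cv2.imwrite("pics/w1.png",c[0][:,:,::-1]);import pickle;pickle.dump(c,open("w1.pkl","wb"))
o=get_obs();print(o["time_s"],o["ee_pos"],R.from_rotvec(o["tool_rot"]).as_matrix().round(3),o["ft_force"])
print(proj(c,[.5015,.2554,.078]))
```

```text
1.6 [0.50170257 0.25520576 0.25096742] [[-0.965 -0.261 -0.001]
 [-0.261  0.965 -0.   ]
 [ 0.001 -0.    -1.   ]] [-0.69901302  0.24138362 -0.77934917]
[317.80166907 170.34918161]
```

View pics/w1.png

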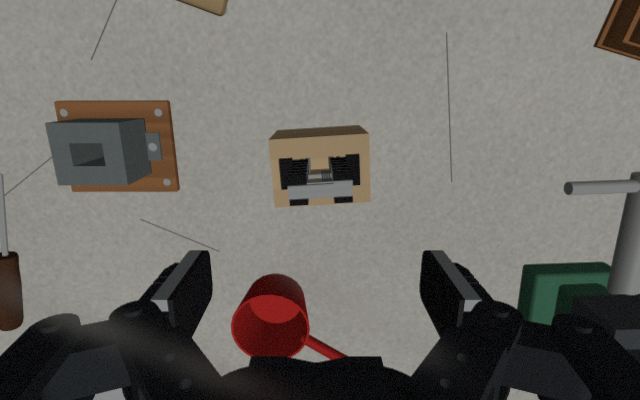

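The stand is at about (320,170), with its light top face roughly (270,139)–(371,204). The tongs bridge is at (320,188) and the black grips at (293,172) and (346,170). I'll refine this from a mask of the tan face.

Run:
```python
from h import *;import pickle
c=pickle.load(open("w1.pkl","rb"));img=c[0]
hsv=cv2.cvtColor(img,cv2.COLOR_RGB2HSV).astype(int)
print(hsv[150,320],hsv[132,320],hsv[160,275],hsv[100,320])
V=hsv[...,2];m=((hsv[...,1]>70)&(V>hsv[150,320,2]*.82)&(hsv[...,0]<30)).astype(np.uint8)
m[:100]=0;m[240:]=0;m[:,:240]=0;m[:,400:]=0
m=cv2.morphologyEx(m,cv2.MORPH_OPEN,np.ones((3,3)))
cs,_=cv2.findContours(m,0,2);k=cv2.convexHull(np.vstack([x for x in cs if len(x)>5]))
W=np.array([ray(c,p[0],.078)[:2] for p in k],np.float32)
r=cv2.minAreaRect(W*1000);print(r)
o=get_obs();q=cv2.approxPolyDP(k,4,True)[:,0];print(q,[ray(c,p,.078).round(4) for p in q])
# grips tops at z=.138 and bridge
print([ray(c,p,.138).round(4) for p in [(280,172),(359,168)]])
b=(V<45);b[:145]=0;b[215:]=0;b[:,:265]=0;b[:,375:]=0;yy,xx=np.nonzero(b);print(xx.min(),xx.max(),yy.min(),yy.max())
y=o["tool_rot"];M=R.from_rotvec(y).as_matrix();print("tool y yaw",np.degrees(np.arctan2(-M[0,1],M[1,1])))
big=cv2.resize(img[115:225,240:400],None,fx=5,fy=5,interpolation=cv2.INTER_CUBIC);cv2.imwrite("pics/w1c.png",big[:,:,::-1])
```

```text
[ 18  86 142] [ 19 100  69] [ 18  83 148] [ 23  16 144]
((501.5544128417969, 257.6567687988281), (63.39345932006836, 89.0216064453125), 18.44933319091797)
[[368 134]
 [369 201]
 [275 206]
 [269 140]] [array([0.4582, 0.2898, 0.078 ]), array([0.5175, 0.3093, 0.078 ]), array([0.5449, 0.2255, 0.078 ]), array([0.486 , 0.2063, 0.078 ])]
[array([0.4969, 0.2248, 0.138 ]), array([0.479 , 0.2803, 0.138 ])]
280 359 154 204
tool y yaw 15.137520539119587
```

View pics/w1c.png

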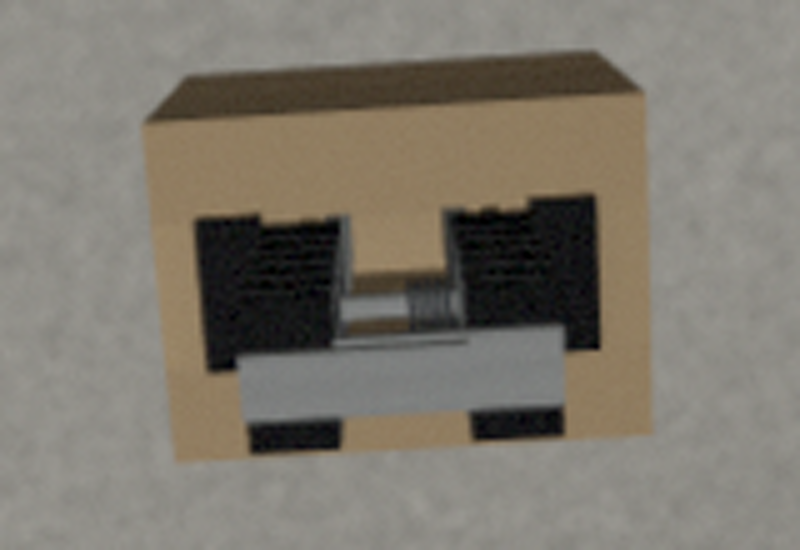

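The crop shows the guard corners at (195,218), (598,195), (208,372) and (598,350), at yaw about 3.3° relative to the tool. This matches the stand's 18.4°.

Run:
```python
from h import *;import pickle
c=pickle.load(open("w1.pkl","rb"))
G=[ray(c,((u+.5)/5-.5+240,(v+.5)/5-.5+115),.083) for u,v in [(195,218),(598,195),(598,350),(208,372)]]
print([np.linalg.norm(G[i]-G[i-1]).round(4) for i in range(4)]);g=np.mean(G,0);print("guard centre",g)
H=[ray(c,((u+.5)/5-.5+240,(v+.5)/5-.5+115),.138) for u,v in [(250,452),(563,435)]];print(H,np.linalg.norm(H[0]-H[1]))
print("shift",tool([g[0],g[1],.094]).round(4), tool([.5016,.2577,.094]).round(4))
```

```text
[np.float64(0.0285), np.float64(0.0716), np.float64(0.0284), np.float64(0.071)]
guard centre [0.50108766 0.25682377 0.083     ]
[array([0.51998561, 0.23777015, 0.138     ]), array([0.50515948, 0.28292707, 0.138     ])] 0.04752853495514508
shift [1.00e-04 1.80e-03 1.57e-01] [-0.0007  0.0025  0.157 ]
```

Call:
drive_tool:
  motion:
    - [0, 0.001, 0.03, -1.5]
    - [0, 0.0018, 0.07, -3.3]
    - [0, 0.0018, 0.1, -3.3]
    - [0, 0.0018, 0.125, -3.3]
    - [0, 0.0018, 0.145, -3.3]
    - [0, 0.0018, 0.157, -3.3]
    - [0, 0.0018, 0.157, -3.3]

```text
time_s: 2.48
ee_pos: [0.4998, 0.2579, 0.0934]
tool_rot: [0.506, -3.098, 0.0]
ft_force: [0.1, 0.1, -0.2]
opening: 0.0853
```

Call:
drive_tool:
  motion:
    - [0, 0, 0, 0]
    - [0, 0, 0, 0]
    - [0, 0, 0, 0]
    - [0, 0, 0, 0]
    - [0, 0, 0, 0]
  gripper: 0.47
  newtons: 20

```text
time_s: 3.1
ee_pos: [0.5007, 0.2583, 0.0946]
tool_rot: [0.506, -3.1, -0.001]
ft_force: [-0.8, 0.9, 6.6]
opening: 0.0454
```

Run:
```python
from h import *
o=get_obs();print(o["time_s"],o["ee_pos"],R.from_rotvec(o["tool_rot"]).as_matrix().round(3),o["ft_force"],o["opening"])
```

```text
3.1 [0.50067896 0.25827529 0.09463658] [[-0.948 -0.318 -0.   ]
 [-0.318  0.948  0.   ]
 [ 0.     0.    -1.   ]] [-0.77408301  0.87507008  6.55385285] 0.04538673281034971
```

Call:
drive_tool:
  motion:
    - [0, 0, -0.005, 0]
    - [0, 0, -0.02, 0]
    - [0, 0, -0.045, 0]
    - [0, 0, -0.075, 0]
    - [0, 0, -0.105, 0]
    - [0, 0, -0.13, 0]
    - [0, 0, -0.14, 0]
    - [0, 0, -0.14, 0]

```text
time_s: 4.1
ee_pos: [0.501, 0.2582, 0.2353]
tool_rot: [-0.505, 3.1, 0.001]
ft_force: [-0.2, 0.4, -1.6]
opening: 0.0452
```

Run:
```python
from h import *;import pickle
c=cam("wrist");pickle.dump(c,open("w2.pkl","wb"));cv2.imwrite("pics/w2.png",c[0][:,:,::-1])
o=get_obs();print(o["ee_pos"],o["ft_force"],o["opening"],c[3])
print("board",proj(c,[.5497,.0408,.062]))
```

```text
[0.5004876  0.25794426 0.23431424] [-0.11611929  0.33605655 -1.18425647] 0.045684979235164264 [0.43213085 0.23546928 0.37727594]
board [ 66.39222187 146.18475914]
```

View pics/w2.png

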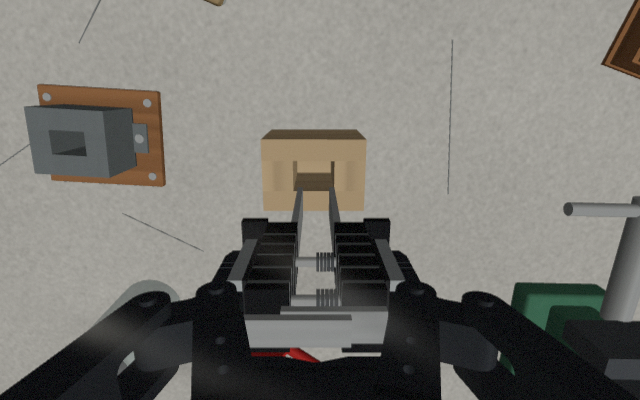

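Tongs are held upright with their tips near (300,192) and (333,192). The pocket shows at (68,143). Next I'll stand off 60 mm beyond the keep so the pocket is visible ahead of the tips.

Run:
```python
from h import *
a=np.radians(14.75);tx=np.array([-np.cos(a),-np.sin(a)])
p=np.array([.5497,.0408])-.055*tx
print(tool([p[0],p[1],.245]).round(4))
```

```text
[-0.0325 -0.2251 -0.0108]
```

Call:
drive_tool:
  motion:
    - [-0.003, -0.02, -0.008, 1]
    - [-0.009, -0.06, -0.011, 2]
    - [-0.016, -0.11, -0.011, 3.7]
    - [-0.023, -0.16, -0.011, 3.7]
    - [-0.029, -0.2, -0.011, 3.7]
    - [-0.0325, -0.22, -0.011, 3.7]
    - [-0.0325, -0.225, -0.011, 3.7]
    - [-0.0325, -0.225, -0.011, 3.7]
    - [-0.0325, -0.225, -0.011, 3.7]

```text
time_s: 5.28
ee_pos: [0.6021, 0.0572, 0.2453]
tool_rot: [0.41, -3.114, -0.002]
ft_force: [-0.5, -0.3, -0.0]
opening: 0.0452
```

Run:
```python
from h import *;import pickle
c=cam("wrist");pickle.dump(c,open("w3.pkl","wb"))
o=get_obs();M=R.from_rotvec(o["tool_rot"]).as_matrix();print(o["ee_pos"],o["ft_force"],o["opening"],np.degrees(np.arctan2(-M[0,1],M[1,1])))
u,v=proj(c,[.5497,.0408,.062]).round().astype(int);print(u,v)
g=c[0][v-110:v+110,u-150:u+150];print(u-150,v-110)
cv2.imwrite("pics/w3.png",cv2.resize(c[0][max(v-110,0):v+110,u-150:u+150],None,fx=2.6,fy=2.6,interpolation=cv2.INTER_CUBIC)[:,:,::-1])
```

```text
[0.60225698 0.05700902 0.24536275] [ 0.06941524 -0.24248317 -0.95307889] 0.04541006848825216 14.99189449177914
312 109
162 -1
```

View pics/w3.png

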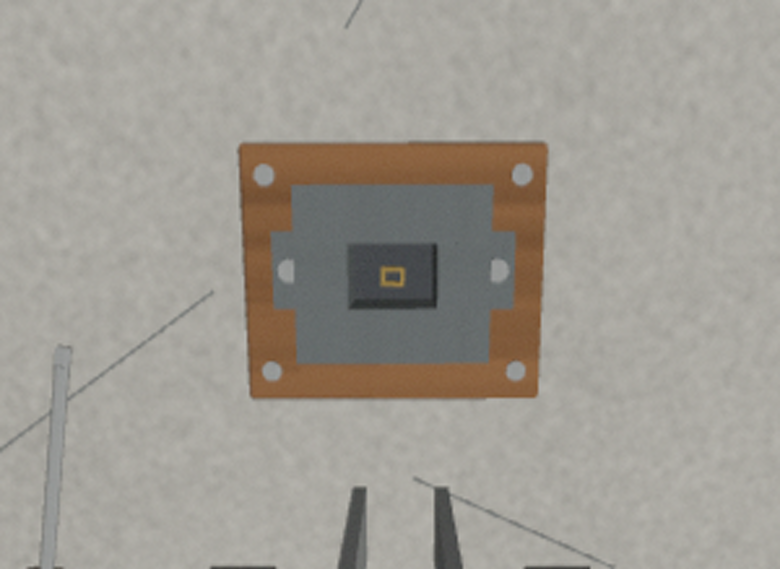

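The crop is sharp. The pocket mouth spans (348,243)–(437,309), the spacer top (382,267)–(404,286), the blade tips (354..366,487) and (434..448,487), and the board corners are (240,143), (547,142), (537,397) and (251,398).

Run:
```python
from h import *;import pickle
c=pickle.load(open("w3.pkl","rb"));M=c[2]
f=lambda u,v:((u+.5)/2.6-.5+162,(v+.5)/2.6-.5)
def q(n,P,z):
    W=np.array([tool(ray(c,f(*p),z))[:2]*1000 for p in P]);print(n,W.mean(0).round(2),W.round(1).tolist());
q("board",[(240,143),(547,142),(537,397),(251,398)],.01)
q("keep",[(291,184),(493,184),(489,363),(297,363)],.062)
q("pocket",[(348,243),(437,243),(437,309),(348,309)],.062)
q("spacer",[(382,267),(404,267),(403,286),(382,286)],.022)
for z in(.155,.1588,.162): q("tips",[(354,487),(366,487),(434,487),(448,487)],z)
# pocket edges subpixel: mean profiles
g=cv2.cvtColor(c[0],cv2.COLOR_RGB2GRAY).astype(float)
u0,v0=map(int,f(392,276));print("col prof",[int(x) for x in g[90:122,u0-14:u0-6].mean(1)],"rows90+")
print("row prof",[int(x) for x in g[v0-10:v0+8,290:336].mean(0)],"cols290+")
```

```text
board [55.78 -1.17] [[105.0, -60.1], [105.4, 57.8], [6.5, 58.0], [6.2, -60.4]]
keep [57.71 -1.38] [[87.7, -35.3], [87.7, 32.4], [27.7, 32.6], [27.8, -35.2]]
pocket [57.56 -1.4 ] [[68.6, -16.5], [68.6, 13.8], [46.5, 14.0], [46.5, -16.9]]
spacer [55.65 -1.53] [[59.2, -5.7], [59.2, 2.8], [52.1, 2.4], [52.1, -5.7]]
tips [8.06 1.09] [[8.1, -11.1], [8.1, -8.0], [8.1, 9.9], [8.0, 13.6]]
tips [9.12 1.08] [[9.1, -10.9], [9.1, -7.8], [9.1, 9.7], [9.1, 13.3]]
tips [10.    1.07] [[10.0, -10.8], [10.0, -7.7], [10.0, 9.6], [10.0, 13.2]]
col prof [104, 105, 104, 93, 76, 71, 72, 72, 73, 72, 70, 73, 72, 73, 70, 72, 71, 71, 70, 71, 72, 70, 71, 71, 71, 56, 50, 51, 62, 97, 104, 104] rows90+
row prof [104, 104, 104, 105, 104, 94, 77, 75, 73, 71, 72, 71, 71, 71, 71, 71, 71, 71, 83, 95, 85, 82, 82, 82, 82, 83, 95, 84, 73, 72, 71, 72, 71, 71, 71, 71, 71, 71, 53, 42, 86, 103, 104, 104, 104, 104] cols290+
```

Call:
drive_tool:
  motion:
    - [0.02, -0.0012, 0, 0]
    - [0.045, -0.0024, 0, 0]
    - [0.058, -0.0024, 0, 0]
    - [0.058, -0.0024, 0.02, 0]
    - [0.058, -0.0024, 0.045, 0]
    - [0.058, -0.0024, 0.065, 0]
    - [0.058, -0.0024, 0.08, 0]
    - [0.058, -0.0024, 0.084, 0]
    - [0.058, -0.0024, 0.084, 0]
    - [0.058, -0.0024, 0.084, 0]

```text
time_s: 6.58
ee_pos: [0.5474, 0.0399, 0.1622]
tool_rot: [-0.41, 3.114, 0.001]
ft_force: [0.8, 0.0, -0.3]
opening: 0.0454
```

Run:
```python
from h import *;import pickle
c=cam("wrist");pickle.dump(c,open("w4.pkl","wb"))
o=get_obs();M=R.from_rotvec(o["tool_rot"]).as_matrix();print(o["ee_pos"],o["ft_force"],o["opening"],np.degrees(np.arctan2(-M[0,1],M[1,1])))
p=proj(c,o["ee_pos"]-[0,0,.0866]);print(p)
u,v=p.round().astype(int)
cv2.imwrite("pics/w4.png",cv2.resize(c[0][v-60:v+40,u-70:u+70],None,fx=5.5,fy=5.5,interpolation=cv2.INTER_CUBIC)[:,:,::-1]);print(u-70,v-60)
```

```text
[0.54740599 0.03984591 0.16220682] [-0.19396454  0.19755139 -1.20719933] 0.045221662370011476 14.997118137233732
[314.44337962 199.73681243]
244 140
```

View pics/w4.png

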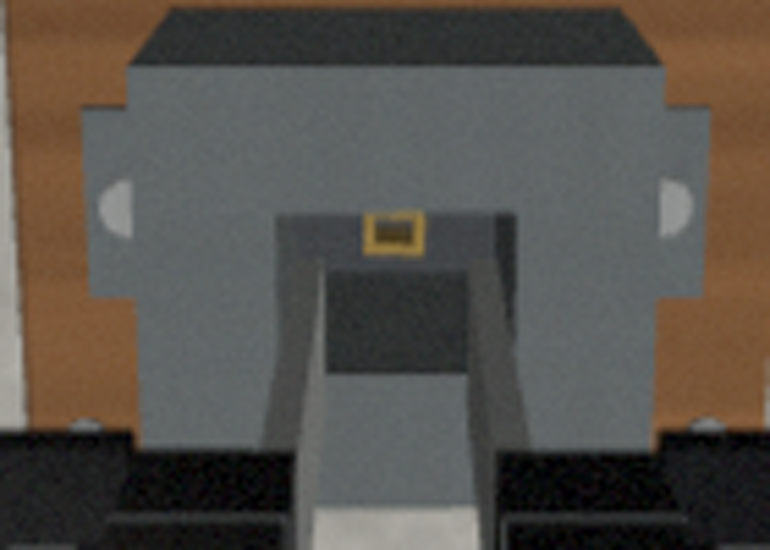

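The close-up shows the pocket mouth spanning columns 276–516 with its near edge at row 213. The blade inner faces are at 325 and 469 with tip front edges near row 260, so y is centred. Now I'll check x.

Run:
```python
from h import *;import pickle
c=pickle.load(open("w4.pkl","rb"))
f=lambda u,v:((u+.5)/5.5-.5+244,(v+.5)/5.5-.5+140)
t=lambda u,v,z:(tool(ray(c,f(u,v),z))[:2]*1000).round(2)
print("pocket",t(276,213,.062),t(516,213,.062),"far edge",t(397,374,.062),"keep edge near",t(130,66,.062),t(664,66,.062))
for z in(.0735,.0756,.0775):print(z,"tips",t(325,260,z),t(469,260,z))
g=cv2.cvtColor(c[0],cv2.COLOR_RGB2GRAY).astype(float)
v0=int(f(0,215)[1]);
print([[int(x) for x in g[v,290:340]] for v in range(183,193)])
```

```text
pocket [ 11.63 -14.63] [11.6  16.17] far edge [-10.2    0.88] keep edge near [ 30.67 -32.62] [30.61 34.44]
0.0735 tips [ 8.55 -8.  ] [8.53 9.72]
0.0756 tips [ 9.13 -7.93] [9.11 9.64]
0.0775 tips [ 9.66 -7.86] [9.63 9.56]
[[101, 100, 97, 101, 75, 70, 72, 73, 69, 67, 65, 69, 70, 68, 66, 64, 68, 69, 71, 66, 112, 125, 74, 60, 61, 57, 61, 62, 61, 107, 123, 79, 68, 68, 68, 68, 67, 67, 70, 68, 67, 70, 68, 67, 48, 40, 42, 53, 96, 100], [97, 96, 100, 97, 82, 72, 71, 73, 68, 69, 72, 66, 71, 70, 71, 70, 70, 66, 70, 70, 107, 122, 106, 103, 104, 100, 102, 90, 89, 110, 124, 80, 72, 67, 68, 68, 67, 66, 68, 67, 67, 66, 67, 69, 41, 42, 36, 55, 96, 98], [99, 97, 99, 98, 81, 71, 68, 73, 68, 68, 66, 66, 68, 69, 65, 68, 67, 70, 69, 69, 114, 122, 121, 121, 124, 123, 121, 118, 122, 124, 122, 79, 68, 68, 67, 70, 69, 67, 72, 66, 68, 70, 66, 66, 44, 43, 42, 57, 95, 97], [97, 100, 98, 100, 82, 73, 71, 73, 69, 67, 66, 70, 69, 64, 70, 70, 69, 67, 65, 65, 85, 88, 87, 91, 88, 86, 85, 92, 95, 99, 93, 73, 65, 69, 68, 66, 70, 66, 68, 68, 68, 66, 68, 66, 46, 44, 38, 51, 96, 101], [101, 100, 96, 98, 81, 72, 69, 72, 73,
[... 489 characters left out ...]
, 59, 58, 60, 62, 59, 58, 58, 59, 57, 56, 67, 71, 71, 71, 71, 62, 44, 38, 52, 95, 98], [102, 100, 100, 100, 80, 75, 72, 74, 72, 71, 72, 74, 95, 58, 50, 49, 51, 52, 48, 47, 50, 48, 51, 47, 51, 48, 53, 51, 52, 53, 50, 46, 54, 47, 51, 50, 52, 50, 49, 65, 71, 74, 74, 74, 72, 44, 42, 53, 98, 100], [99, 101, 101, 96, 78, 74, 70, 73, 73, 74, 72, 74, 96, 55, 50, 48, 48, 50, 45, 46, 51, 43, 50, 48, 46, 46, 51, 52, 47, 49, 48, 49, 49, 52, 51, 44, 48, 43, 47, 65, 72, 72, 72, 72, 72, 49, 42, 52, 96, 99], [101, 99, 99, 98, 80, 71, 72, 73, 70, 71, 72, 73, 97, 57, 48, 46, 46, 51, 47, 50, 45, 51, 47, 50, 49, 48, 48, 49, 45, 45, 45, 47, 46, 54, 47, 50, 47, 47, 45, 61, 72, 73, 69, 74, 72, 56, 43, 52, 95, 97]]
```

Call:
drive_tool:
  motion:
    - [0.0012, 0, 0.004, 0]
    - [0.0012, 0, 0.008, 0]
    - [0.0012, 0, 0.011, 0]
    - [0.0012, 0, 0.013, 0]
    - [0.0012, 0, 0.015, 0]
    - [0.0012, 0, 0.017, 0]
    - [0.0012, 0, 0.017, 0]

```text
time_s: 7.5
ee_pos: [0.5461, 0.0395, 0.145]
tool_rot: [-0.41, 3.114, 0.001]
ft_force: [-0.5, 0.6, -0.8]
opening: 0.0455
```

Call:
drive_tool:
  motion:
    - [0, 0, 0.002, 0]
    - [0, 0, 0.004, 0]
    - [0, 0, 0.006, 0]
    - [0, 0, 0.008, 0]
    - [0, 0, 0.01, 0]
    - [0, 0, 0.01, 0]

```text
time_s: 8.25
ee_pos: [0.546, 0.0396, 0.1348]
tool_rot: [0.41, -3.115, -0.001]
ft_force: [-0.3, 0.0, -1.1]
opening: 0.0452
```

Run:
```python
from h import *;import pickle
o=get_obs();print(o["ee_pos"],o["ft_force"],o["ft_torque"],o["opening"])
```

```text
[0.54596927 0.03956438 0.13480088] [-0.32419234  0.01699396 -1.1431174 ] [-0.01667036  0.01838828 -0.02437343] 0.0451725330168775
```

Call:
drive_tool:
  motion:
    - [0, 0, 0.004, 0]
    - [0, 0, 0.008, 0]
    - [0, 0, 0.012, 0]
    - [0, 0, 0.016, 0]
    - [0, 0, 0.02, 0]
    - [0, 0, 0.024, 0]
    - [0, 0, 0.027, 0]
    - [0, 0, 0.03, 0]
    - [0, 0, 0.03, 0]

```text
time_s: 9.38
ee_pos: [0.5458, 0.0395, 0.1045]
tool_rot: [0.41, -3.114, -0.001]
ft_force: [0.9, -0.4, -0.9]
opening: 0.0455
```

Call:
drive_tool:
  motion:
    - [0, 0, 0.001, 0]
    - [0, 0, 0.002, 0]
    - [0, 0, 0.003, 0]
    - [0, 0, 0.0035, 0]
    - [0, 0, 0.0035, 0]

```text
time_s: 10.0
ee_pos: [0.5457, 0.0395, 0.101]
tool_rot: [0.41, -3.114, -0.001]
ft_force: [-0.2, 0.7, -1.8]
opening: 0.0454
```

Call:
drive_tool:
  motion:
    - [0, 0, 0, 0]
    - [0, 0, 0, 0]
    - [0, 0, 0, 0]
    - [0, 0, 0, 0]
    - [0, 0, 0, 0]
    - [0, 0, 0, 0]
  gripper: 0.65
  newtons: 22

```text
time_s: 10.75
ee_pos: [0.5458, 0.0395, 0.1011]
tool_rot: [0.41, -3.114, -0.001]
ft_force: [-0.7, 0.3, 0.7]
opening: 0.0363
```

Call:
drive_tool:
  motion:
    - [0, 0, 0, 0]
    - [0, 0, 0, 0]
    - [0, 0, 0, 0]

```text
time_s: 11.12
ee_pos: [0.5459, 0.0395, 0.1011]
tool_rot: [0.41, -3.114, -0.001]
ft_force: [-0.5, 0.5, 1.6]
opening: 0.0361
```

Call:
drive_tool:
  motion:
    - [0, 0, -0.003, 0]
    - [0, 0, -0.01, 0]
    - [0, 0, -0.02, 0]
    - [0, 0, -0.03, 0]
    - [0, 0, -0.04, 0]
    - [0, 0, -0.05, 0]
    - [0, 0, -0.06, 0]
    - [0, 0, -0.075, 0]
    - [0, 0, -0.09, 0]
    - [0, 0, -0.1, 0]

```text
time_s: 12.38
ee_pos: [0.5464, 0.0395, 0.2025]
tool_rot: [-0.41, 3.114, 0.001]
ft_force: [0.7, 1.4, -1.4]
opening: 0.0361
```

Run:
```python
from h import *;import pickle
c=cam("wrist");pickle.dump(c,open("w5.pkl","wb"))
o=get_obs();M=R.from_rotvec(o["tool_rot"]).as_matrix();print(o["ee_pos"],o["ft_force"],o["opening"])
p=proj(c,o["ee_pos"]-[0,0,.0866]);u,v=p.round().astype(int);print(u-80,v-70)
cv2.imwrite("pics/w5.png",cv2.resize(c[0][v-70:v+40,u-80:u+80],None,fx=5,fy=5,interpolation=cv2.INTER_CUBIC)[:,:,::-1])
a=np.radians(-6.5);print("tray shift",tool([.53,-.245,o["ee_pos"][2]]).round(4))
```

```text
[0.54704046 0.03963134 0.20357245] [-0.46991609  0.9656447   0.51359252] 0.036092279111424146
234 131
tray shift [ 0.0901 -0.2705 -0.0003]
```

View pics/w5.png

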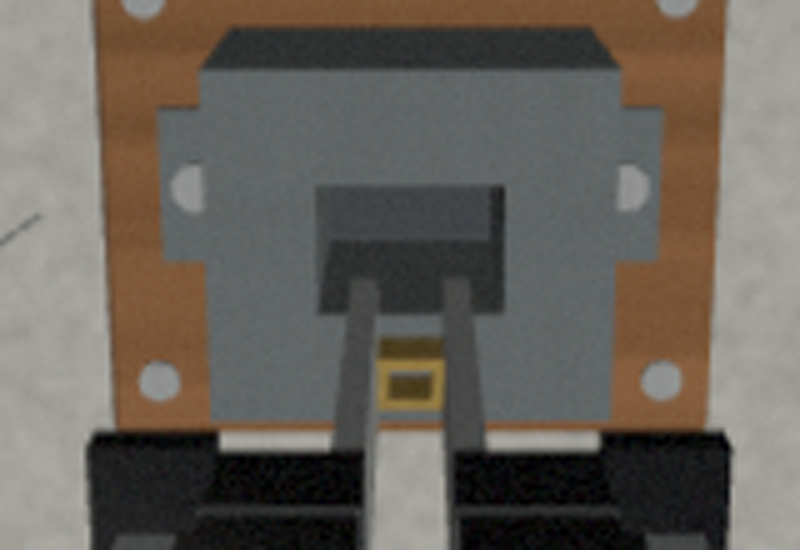

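The spacer is gripped upright between the blades at about (410,375), clear of the keep. Next stop is the tray.

Call:
drive_tool:
  motion:
    - [0.004, -0.012, 0, 0]
    - [0.012, -0.036, 0, 0]
    - [0.024, -0.072, 0, 0]
    - [0.036, -0.108, 0, 0]
    - [0.048, -0.144, 0, 0]
    - [0.06, -0.18, 0, 0]
    - [0.072, -0.216, 0, 0]
    - [0.082, -0.246, 0, 0]
    - [0.088, -0.264, 0, 0]
    - [0.09, -0.27, 0, 0]

```text
time_s: 13.68
ee_pos: [0.5292, -0.2459, 0.2028]
tool_rot: [-0.407, 3.114, 0.001]
ft_force: [0.2, 0.8, -1.1]
opening: 0.0363
```

Call:
drive_tool:
  motion:
    - [0, 0, 0.01, 0]
    - [0, 0, 0.025, 0]
    - [0, 0, 0.045, 0]
    - [0, 0, 0.065, 0]
    - [0, 0, 0.08, 0]
    - [0, 0, 0.09, 0]
    - [0, 0, 0.095, 0]
    - [0, 0, 0.099, 0]
    - [0, 0, 0.101, 0]
    - [0, 0, 0.101, 0]

```text
time_s: 14.92
ee_pos: [0.5296, -0.2459, 0.1021]
tool_rot: [-0.406, 3.113, 0.001]
ft_force: [-0.2, 0.7, -0.5]
opening: 0.0357
```

Run:
```python
from h import *;import pickle
c=cam("wrist");pickle.dump(c,open("w6.pkl","wb"))
o=get_obs();print(o["ee_pos"],o["ft_force"],o["opening"],tool([.53,-.245,.093]))
p=proj(c,o["ee_pos"]-[0,0,.0866]);u,v=p.round().astype(int);print(u-80,v-70)
cv2.imwrite("pics/w6.png",cv2.resize(c[0][v-100:v+40,u-100:u+100],None,fx=4,fy=4,interpolation=cv2.INTER_CUBIC)[:,:,::-1])
```

```text
[ 0.52959707 -0.24587907  0.10212893] [-0.53086376  1.09415533 -0.68067788] 0.03598811906072547 [-0.00059486  0.00074483  0.00913038]
234 130
```

View pics/w6.png

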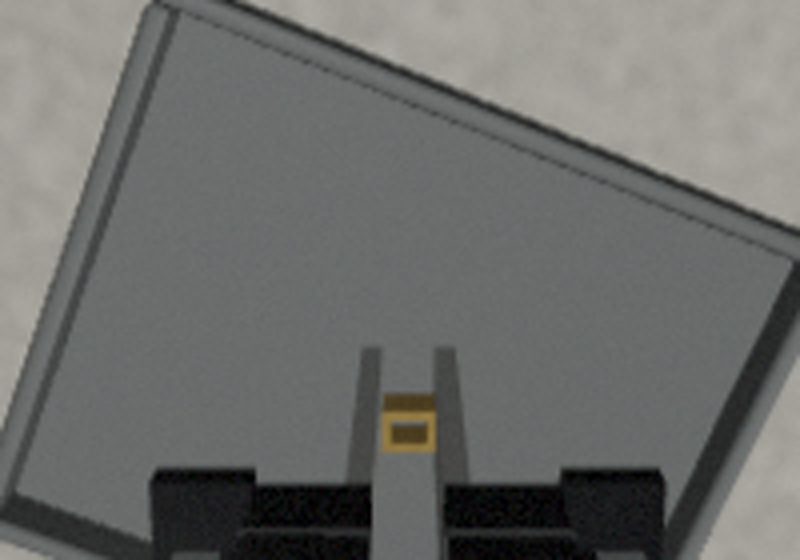

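The spacer is held over the middle of the tray, at about (410,425). I'll lower it by feel.

Call:
drive_tool:
  motion:
    - [0, 0, 0.0015, 0]
    - [0, 0, 0.003, 0]
    - [0, 0, 0.0045, 0]
    - [0, 0, 0.006, 0]
    - [0, 0, 0.007, 0]
    - [0, 0, 0.008, 0]
    - [0, 0, 0.008, 0]
    - [0, 0, 0.008, 0]

```text
time_s: 15.98
ee_pos: [0.5296, -0.2459, 0.0942]
tool_rot: [-0.406, 3.113, 0.001]
ft_force: [0.2, -0.2, -0.5]
opening: 0.0363
```

Call:
drive_tool:
  motion:
    - [0, 0, 0.0005, 0]
    - [0, 0, 0.001, 0]
    - [0, 0, 0.001, 0]

```text
time_s: 16.35
ee_pos: [0.5297, -0.2459, 0.0932]
tool_rot: [-0.406, 3.113, 0.001]
ft_force: [0.7, -0.2, -1.8]
opening: 0.036
```

Call:
drive_tool:
  motion:
    - [0, 0, 0.0005, 0]
    - [0, 0, 0.001, 0]
    - [0, 0, 0.001, 0]
    - [0, 0, 0.001, 0]

```text
time_s: 16.85
ee_pos: [0.5298, -0.2459, 0.093]
tool_rot: [-0.406, 3.113, 0.0]
ft_force: [-1.5, 0.8, 6.4]
opening: 0.0361
```

Call:
drive_tool:
  motion:
    - [0, 0, 0.0005, 0]
    - [0, 0, 0.001, 0]
    - [0, 0, 0.001, 0]
    - [0, 0, 0.001, 0]

```text
time_s: 17.35
ee_pos: [0.5299, -0.2459, 0.0929]
tool_rot: [-0.406, 3.113, 0.0]
ft_force: [-3.0, 1.3, 10.3]
opening: 0.0364
```

Call:
drive_tool:
  motion:
    - [0, 0, 0, 0]
    - [0, 0, 0, 0]

```text
time_s: 17.6
ee_pos: [0.53, -0.246, 0.0931]
tool_rot: [-0.406, 3.112, -0.0]
ft_force: [-1.5, 0.2, 3.5]
opening: 0.0364
```

Call:
drive_tool:
  motion:
    - [0, 0, 0, 0]
    - [0, 0, 0, 0]
    - [0, 0, 0, 0]
    - [0, 0, 0, 0]
    - [0, 0, 0, 0]
  gripper: 0.48

```text
time_s: 18.23
ee_pos: [0.53, -0.246, 0.0931]
tool_rot: [-0.406, 3.112, -0.0]
ft_force: [0.5, 0.2, -1.3]
opening: 0.0444
```

Call:
drive_tool:
  motion:
    - [0, 0, -0.003, 0]
    - [0, 0, -0.008, 0]
    - [0, 0, -0.016, 0]
    - [0, 0, -0.03, 0]
    - [0, 0, -0.05, 0]
    - [0, 0, -0.08, 0]
    - [0, 0, -0.11, 0]
    - [0, 0, -0.135, 0]
    - [0, 0, -0.145, 0]
    - [0, 0, -0.145, 0]

```text
time_s: 19.48
ee_pos: [0.5299, -0.2461, 0.2389]
tool_rot: [-0.406, 3.111, -0.002]
ft_force: [0.4, 0.2, -1.2]
opening: 0.0441
```

Run:
```python
from h import *;import pickle
c=cam("wrist");pickle.dump(c,open("w7.pkl","wb"))
o=get_obs();M=R.from_rotvec(o["tool_rot"]).as_matrix();print(o["ee_pos"],o["ft_force"],o["opening"],np.degrees(np.arctan2(-M[0,1],M[1,1])))
a=np.radians(18.4);tx=np.array([-np.cos(a),-np.sin(a)]);p=np.array([.5016,.2577])-.055*tx
print("via shift",tool([p[0],p[1],.245]).round(4))
cv2.imwrite("pics/w7.png",cv2.resize(c[0][60:300,160:480],None,fx=2.5,fy=2.5,interpolation=cv2.INTER_CUBIC)[:,:,::-1])
```

```text
[ 0.52930612 -0.24582762  0.2377905 ] [ 0.38912604  0.20831859 -1.67968566] 0.04460357272517561 14.87773984694657
via shift [-0.1574  0.4971 -0.007 ]
```

View pics/w7.png

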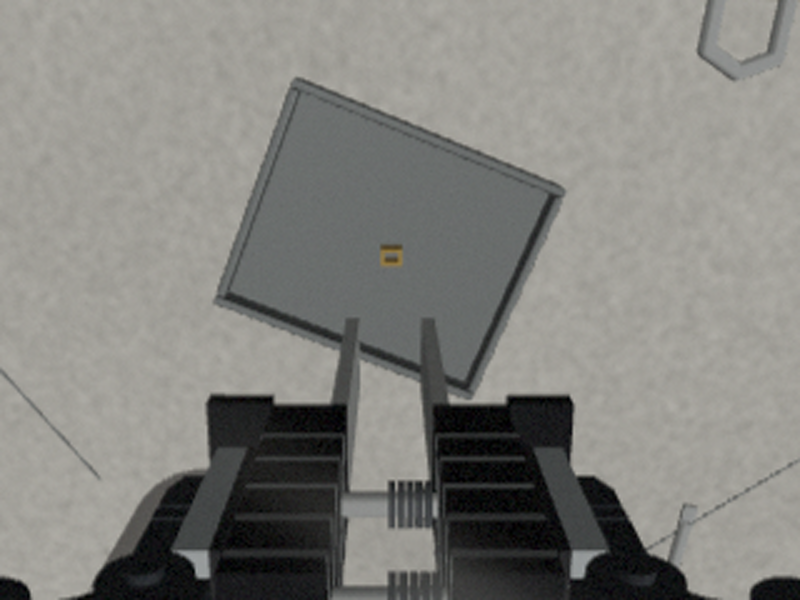

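The spacer stands free in the tray at about (391,255), and the tongs are empty. Next I'll return to the stand.

Call:
drive_tool:
  motion:
    - [-0.003, 0.015, -0.008, 0]
    - [-0.01, 0.05, -0.012, -1]
    - [-0.021, 0.1, -0.012, -2]
    - [-0.031, 0.15, -0.012, -3]
    - [-0.042, 0.2, -0.012, -3.5]
    - [-0.053, 0.255, -0.012, -3.5]
    - [-0.0645, 0.31, -0.012, -3.5]
    - [-0.075, 0.36, -0.012, -3.5]
    - [-0.083, 0.4, -0.012, -3.5]
    - [-0.0875, 0.42, -0.012, -3.5]

```text
time_s: 20.78
ee_pos: [0.504, 0.1866, 0.2495]
tool_rot: [-0.509, 3.099, 0.002]
ft_force: [0.5, -0.5, -1.1]
opening: 0.0449
```

Run:
```python
from h import *
o=get_obs();M=R.from_rotvec(o["tool_rot"]).as_matrix();print(o["ee_pos"],np.degrees(np.arctan2(-M[0,1],M[1,1])),tool([.5018,.257,.245]).round(4))
```

```text
[0.50395925 0.18663906 0.24953817] 18.659658181904295 [-0.0205  0.0673  0.0046]
```

Call:
drive_tool:
  motion:
    - [-0.006, 0.02, 0, 0]
    - [-0.013, 0.045, 0, 0.3]
    - [-0.0185, 0.062, 0, 0.3]
    - [-0.0205, 0.0673, 0, 0.3]
    - [-0.0205, 0.0673, 0.02, 0.3]
    - [-0.0205, 0.0673, 0.045, 0.3]
    - [-0.0205, 0.0673, 0.065, 0.3]
    - [-0.0205, 0.0673, 0.075, 0.3]
    - [-0.0205, 0.0673, 0.075, 0.3]

```text
time_s: 21.9
ee_pos: [0.5017, 0.2563, 0.1741]
tool_rot: [0.5, -3.101, -0.001]
ft_force: [-0.3, 0.7, -0.8]
opening: 0.0441
```

Run:
```python
from h import *
c=cam("wrist");o=get_obs();M=R.from_rotvec(o["tool_rot"]).as_matrix();print(o["ee_pos"],np.degrees(np.arctan2(-M[0,1],M[1,1])),tool([.5018,.257,.245]).round(4))
p=proj(c,o["ee_pos"]-[0,0,.0866]);u,v=p.round().astype(int);print(u-80,v-60)
cv2.imwrite("pics/w8.png",cv2.resize(c[0][v-60:v+50,u-80:u+80],None,fx=5,fy=5,interpolation=cv2.INTER_CUBIC)[:,:,::-1])
```

```text
[0.50216107 0.25680044 0.17484323] 18.336840653827043 [ 0.0002  0.0004 -0.0702]
235 141
```

View pics/w8.png

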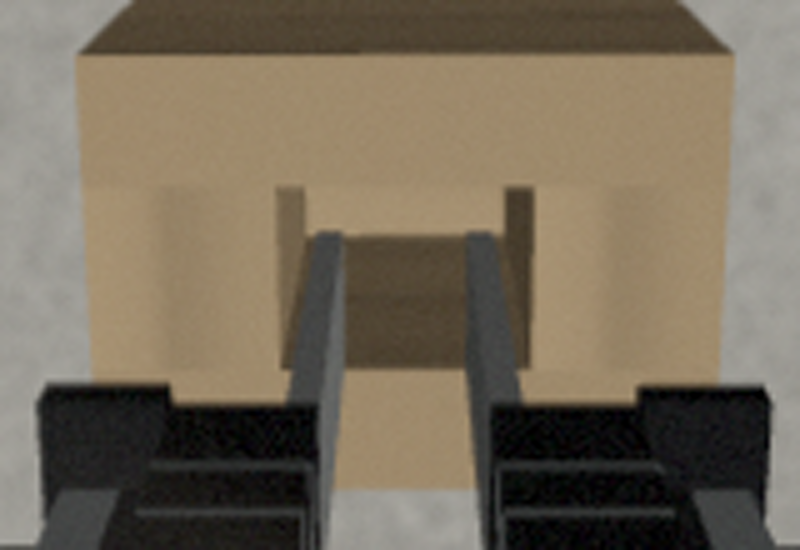

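The slot (columns 278–533) and the blades (mid 406) line up and the yaw is square, so I'll descend.

Call:
drive_tool:
  motion:
    - [0, 0, 0.004, 0]
    - [0, 0, 0.01, 0]
    - [0, 0, 0.018, 0]
    - [0, 0, 0.028, 0]
    - [0, 0, 0.04, 0]
    - [0, 0, 0.052, 0]
    - [0, 0, 0.062, 0]
    - [0, 0, 0.07, 0]
    - [0, 0, 0.075, 0]
    - [0, 0, 0.075, 0]

```text
time_s: 23.2
ee_pos: [0.5021, 0.2568, 0.0995]
tool_rot: [-0.5, 3.101, 0.001]
ft_force: [-0.8, 0.1, -0.6]
opening: 0.0443
```

Call:
drive_tool:
  motion:
    - [0, 0, 0.001, 0]
    - [0, 0, 0.002, 0]
    - [0, 0, 0.003, 0]
    - [0, 0, 0.004, 0]
    - [0, 0, 0.005, 0]
    - [0, 0, 0.005, 0]

```text
time_s: 23.95
ee_pos: [0.5022, 0.2568, 0.0947]
tool_rot: [-0.5, 3.101, 0.001]
ft_force: [-0.5, -0.4, 1.8]
opening: 0.0443
```

Call:
drive_tool:
  motion:
    - [0, 0, 0.0005, 0]
    - [0, 0, 0.0005, 0]

```text
time_s: 24.2
ee_pos: [0.5022, 0.2569, 0.0948]
tool_rot: [-0.5, 3.101, 0.001]
ft_force: [-2.2, -0.9, 5.0]
opening: 0.0442
```

Call:
drive_tool:
  motion:
    - [0, 0, 0, 0]
    - [0, 0, 0, 0]
    - [0, 0, 0, 0]
    - [0, 0, 0, 0]
    - [0, 0, 0, 0]
    - [0, 0, 0, 0]
  gripper: 0

```text
time_s: 24.95
ee_pos: [0.5022, 0.2569, 0.0947]
tool_rot: [-0.5, 3.101, 0.001]
ft_force: [0.8, -0.1, 0.0]
opening: 0.0854
```

Call:
drive_tool:
  motion:
    - [0, 0, -0.005, 0]
    - [0, 0, -0.02, 0]
    - [0, 0, -0.05, 0]
    - [0, 0, -0.09, 0]
    - [0, 0, -0.13, 0]
    - [0, 0, -0.155, 0]
    - [0, 0, -0.16, 0]
    - [0, 0, -0.16, 0]

```text
time_s: 25.95
ee_pos: [0.5019, 0.2566, 0.2547]
tool_rot: [-0.5, 3.1, 0.001]
ft_force: [1.0, 0.1, 0.4]
opening: 0.0854
```

Run:
```python
from h import *;import pickle
c=cam("wrist");pickle.dump(c,open("w9.pkl","wb"));o=get_obs();print(o["ee_pos"],o["ft_force"],o["opening"])
img=c[0];hsv=cv2.cvtColor(img,cv2.COLOR_RGB2HSV).astype(int)
# black guards/grips within the stand window
u,v=proj(c,[.5018,.257,.083]).round().astype(int)
b=(hsv[...,2]<60);w=b[v-40:v+45,u-60:u+60];n,l,s,ce=cv2.connectedComponentsWithStats(w.astype(np.uint8))
for i in range(1,n):
    if s[i,4]>40:
        x,y,ww,h,_=s[i];x+=u-60;y+=v-40;print((x,y,ww,h),ray(c,(x-.5,y-.5),.083).round(4),ray(c,(x+ww-.5,y-.5),.083).round(4))
t=cam("top");r=cv2.cvtColor(t[0],cv2.COLOR_RGB2HSV).astype(int)
m=(abs(r[...,0]-22)<8)&(r[...,1]>110);m[:185]=0;m[230:]=0;m[:,:390]=0;m[:,445:]=0
yy,xx=np.nonzero(m);print("spacer px",len(xx),xx.mean() if len(xx) else None,yy.mean() if len(yy) else None, ray(t,(xx.mean(),yy.mean()),.01) if len(xx) else None)
old=np.load("top.npy").astype(int);d=abs(t[0].astype(int)-old).max(2)>60
n,l,s,ce=cv2.connectedComponentsWithStats(d.astype(np.uint8));print([(s[i].tolist()) for i in range(1,n) if s[i,4]>12])
```

```text
[0.50153371 0.25633997 0.25395599] [ 0.06664655  0.45156471 -0.95113441] 0.08552124511116371
(np.int64(277), np.int64(157), np.int32(28), np.int32(30)) [0.4997 0.2199 0.083 ] [0.4918 0.2438 0.083 ]
(np.int64(318), np.int64(157), np.int32(38), np.int32(30)) [0.4881 0.2549 0.083 ] [0.4774 0.2873 0.083 ]
(np.int64(285), np.int64(199), np.int32(18), np.int32(5)) [0.5353 0.2382 0.083 ] [0.53   0.2541 0.083 ]
(np.int64(329), np.int64(199), np.int32(18), np.int32(5)) [0.5225 0.2771 0.083 ] [0.5172 0.293  0.083 ]
spacer px 2 414.0 205.5 [ 0.53430569 -0.24274176  0.01      ]
[[0, 155, 130, 245, 13894], [94, 180, 125, 220, 9383], [91, 219, 9, 15, 60], [103, 237, 16, 7, 55], [24, 390, 3, 10, 22]]
```

```bash
python3 -c "
from cell import *
print(hand_in())"
```

```text
the job is handed in; nothing more can be done
None
```

I took the tongs from the stand and fed them into the pocket after centring them by camera; no contact force showed on the way in. I squeezed the spacer with a 22 N grip, roughly 11 N of it on the part. I drew it out, set it down in the tray by feel, then hung the tongs back and handed the job in at about 26 s.

**Last checks:**
- **Spacer:** it stood free near the middle of the tray in the wrist picture. Afterwards the top camera found only a faint patch (2 pixels) at about (0.534, -0.243), which agrees.
- **Tongs:** the guards measured 71 mm across at the height of the stand's top, squarely in the slot, with the gripper open and clear.
- **Bystanders:** the top-camera comparison showed changes only on the left side of the picture, which I took to be the arm. It could not check anything hidden behind the arm there.

**What stood out:** the wrist camera read about 1 mm off sideways, so I aligned by the tips relative to the pocket and slot. Setting the spacer down pressed about 10 N on the tray. No check failed, but the hand-in gave no verdict.

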